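Line up the emergency-trolley vials by height

TASK

Line up the four medicine vials by height on the round marks of the white rail: the tallest on the mark next to the red post, then one to a mark in falling height, so that the shortest stands next to the blue post. Set each vial down gently, upright and centred on its mark, without dropping it or tipping it over, and leave the glass beaker standing where it is.

Things in the scene. Friction and masses are not known exactly. Their poses are not given: they have to be found in the camera images.
- vial_yellow: loose upright amber glass medicine vial with a white label, an aluminium collar and a yellow cap, the tallest of the four: 100 mm high, straight body 44 mm in diameter up to 70 mm, narrower neck and cap above; origin at the centre of its underside, z along its axis
- vial_green: loose upright amber glass medicine vial with a white label, an aluminium collar and a green cap, the second tallest of the four: 84 mm high, straight body 38 mm in diameter up to 59 mm, narrower neck and cap above; origin at the centre of its underside, z along its axis
- vial_orange: loose upright amber glass medicine vial with a white label, an aluminium collar and an orange cap, the third tallest of the four: 68 mm high, straight body 32 mm in diameter up to 48 mm, narrower neck and cap above; origin at the centre of its underside, z along its axis
- vial_white: loose upright amber glass medicine vial with a white label, an aluminium collar and a white cap, the shortest of the four: 52 mm high, straight body 26 mm in diameter up to 36 mm, narrower neck and cap above; origin at the centre of its underside, z along its axis
- mark_1: printed grey round mark with a black rim, 54 mm across, 1 mm thick (print only, not solid), on the flat white rail (80 x 430 mm, 8 mm thick, lying fixed on the worktop, only slightly turned); origin at its centre on the rail's upper face, 8 mm above the worktop; x across the rail, y along it. The four marks stand in a straight row in the order 1, 2, 3, 4, 85 mm apart, mark_1 at the end on the robot's left (+y). The red post may be at either end, beyond mark_1 or beyond mark_4
- mark_2: printed grey round mark with a black rim, 54 mm across, 1 mm thick (print only, not solid), on the flat white rail (80 x 430 mm, 8 mm thick, lying fixed on the worktop, only slightly turned); origin at its centre on the rail's upper face, 8 mm above the worktop; x across the rail, y along it. The four marks stand in a straight row in the order 1, 2, 3, 4, 85 mm apart, mark_1 at the end on the robot's left (+y). The red post may be at either end, beyond mark_1 or beyond mark_4
- mark_3: printed grey round mark with a black rim, 54 mm across, 1 mm thick (print only, not solid), on the flat white rail (80 x 430 mm, 8 mm thick, lying fixed on the worktop, only slightly turned); origin at its centre on the rail's upper face, 8 mm above the worktop; x across the rail, y along it. The four marks stand in a straight row in the order 1, 2, 3, 4, 85 mm apart, mark_1 at the end on the robot's left (+y). The red post may be at either end, beyond mark_1 or beyond mark_4
- mark_4: printed grey round mark with a black rim, 54 mm across, 1 mm thick (print only, not solid), on the flat white rail (80 x 430 mm, 8 mm thick, lying fixed on the worktop, only slightly turned); origin at its centre on the rail's upper face, 8 mm above the worktop; x across the rail, y along it. The four marks stand in a straight row in the order 1, 2, 3, 4, 85 mm apart, mark_1 at the end on the robot's left (+y). The red post may be at either end, beyond mark_1 or beyond mark_4
- post_red: fixed red round post 24 mm across and 30 mm high at one end of the white rail, 67.5 mm from the centre of the nearest mark; origin at the centre of its foot, on the rail. A like post in blue stands at the other end; the two change ends from start to start
- beaker: loose open clear glass beaker, 54 mm across and 60 mm high, standing among the vials; origin at the centre of its underside, z up; to be left alone
There are look-alikes about, which are no part of the job. What is shaped like the vial_green but black or turquoise is not meant.

How it is judged (in metres and radians):
At the end, for the whole second after the job is handed in: From the red post, the yellow-, green-, orange- and white-capped vials stand on the first to fourth mark, each within 15 mm of its centre, on the rail, upright within 7 degrees, released and at rest; the beaker is upright within 8.5 degrees and within 25 mm of its start (((horizontal distance between post_red and mark_1 below 0.1 m and horizontal distance between vial_yellow and mark_1 below 0.015 m and horizontal distance between vial_green and mark_2 below 0.015 m and horizontal distance between vial_orange and mark_3 below 0.015 m and horizontal distance between vial_white and mark_4 below 0.015 m) or (horizontal distance between post_red and mark_4 below 0.1 m and horizontal distance between vial_yellow and mark_4 below 0.015 m and horizontal distance between vial_green and mark_3 below 0.015 m and horizontal distance between vial_orange and mark_2 below 0.015 m and horizontal distance between vial_white and mark_1 below 0.015 m)) and angle between each of vial_yellow, vial_green, vial_orange, vial_white's own z axis and vertical below 0.12 rad and height (world z) of vial_yellow between 0.004 and 0.014 m and linear speed of each of vial_yellow, vial_green, vial_orange, vial_white below 0.02 m/s and contact force between each of vial_yellow, vial_green, vial_orange, vial_white and the fingers below 0.1 N and height (world z) of vial_green between 0.004 and 0.014 m and height (world z) of vial_orange between 0.004 and 0.014 m and height (world z) of vial_white between 0.004 and 0.014 m and distance of beaker from where it was at the start of the episode below 0.025 m and angle between beaker's own z axis and vertical below 0.15 rad); the robot touches nothing.
It fails at once if a vial is tipped over (more than 40 degrees) (angle between any of vial_yellow, vial_green, vial_orange, vial_white's own z axis and vertical above 0.7 rad).
It fails at once if a vial is dropped: it falls free of the fingers faster than 0.7 m/s, as after a fall of 25 mm ((linear speed of vial_yellow above 0.7 m/s and contact force between vial_yellow and the fingers below 0.1 N) or (linear speed of vial_green above 0.7 m/s and contact force between vial_green and the fingers below 0.1 N) or (linear speed of vial_orange above 0.7 m/s and contact force between vial_orange and the fingers below 0.1 N) or (linear speed of vial_white above 0.7 m/s and contact force between vial_white and the fingers below 0.1 N)).
It fails at once if the glass beaker is pushed more than 25 mm or tipped (distance of beaker from where it was at the start of the episode above 0.025 m or angle between beaker's own z axis and vertical above 0.5 rad).
It also fails if it takes over 104 s, if anything falls off the work surface, if the arm or the gripper's body presses on something with over 40 N, if the wrist force passes 120 N, or if a joint passes its speed limit or range.

ROBOT

A 7-joint arm with a two-finger parallel gripper is mounted at the origin on the work surface. World frame = base frame: x ahead of the robot, y to its left, z up, the work surface at z = 0. Lengths are in mm, angles in rad, forces in N, time in s.
With the tool pointing down it reaches from about 425 to 975 mm from the base axis. Payload 16.7 kg.
Tool frame: the origin (TCP) lies midway between the tips of the shut fingers; the grasp point (between the pads) lies 19 mm behind it; z points along the fingers, y is the line along which they close (so a half turn about z gives the same grasp; the last joint's range is limited). The gripper opens to 85 mm and grips with 20 to 120 N. Pads are 22 mm wide; open, the fingers measure 114 mm over their backs; the gripper's body (76 mm by 85 mm) begins 54 mm behind the grasp point. The pads swing forward as they close: fully open they stand 13 mm farther back than shut.
Start: joints at [-1.349, 0.426, 0.074, 1.606, -0.034, 1.111, -0.067], TCP at [245.225, 628.841, 231.302] pointing down, gripper open.
Joint ranges: [-2.85, 2.85], [-0.5, 2.14], [-1.23, 1.37], [0.21, 2.46], [-1.02, 4.16], [0.16, 2.05], [-2.73, 2.73]. Speed limits (rad/s): [1.89, 1.89, 2.39, 2.39, 3.01, 3.01, 3.01].

INTERFACE

Orientations are given as a 3x3 rotation matrix whose columns are the frame's x, y, z axes.
In Python, from cell import get_state, snapshot, camera_info, close_job, regions_of, spot_point gives the robot as it stands.
- The arm moves only by the tool jog_arm, never from a script. Its argument "steps" is a list of rows, each an object with "jaw": the closure in counts, from 0 (fully open) to 255 (shut); "slide": the shift along the tool's x, y, z in cm, a list of three; "rot": the turn, a rotation vector about the tool's x, y, z in rad, a list of three. A call has 1 to 5 rows; each row is the pose to reach, as a shift and turn from the pose commanded when the call began, along the tool's axes at that moment; what a row does not reach only later rows make up. A row lasts 1/12 s, in which the tool goes at most 41.7 mm and 7.16 degrees, less where a joint would pass 70% of its speed; a pose out of reach is approached as far as the arm can. A call with a gripper value outside its range is refused whole. The fingers move at their own pace and stop on an object; the grip force is fixed at half the most. Time passes only in rows, so rows that repeat a pose let the fingers close. It gives the time, the measured TCP pose, the force, the opening and the grip force at its end, in the units of the state.
- get_state(): the state, without advancing time (a new reading comes with each control period).
- snapshot(name): name is "scene" or "top" or "wrist"; returns (picture, depth): 384x512x3 uint8, blue, green, red; 384x512 float32, mm along the optical axis (not along the pixel's ray), 0 where there is no reading.
- camera_info(name): a dict with "camera_matrix" (3x3 intrinsics, pixels), "R" (3x3) and "t" (3): a world point X has camera coordinates R X + t; the wrist camera has in their place "T_tool_cam" (4x4, takes a point from camera to tool coordinates, whose origin is the TCP and whose axes are the flange's). Camera axes: x right, y down, z forward; pixel columns grow to the right and rows downward; lengths in mm; the calibration is good to about 2 mm. The wrist camera is an equidistant fisheye: a pixel r from the principal point sees the ray r / f radians off the axis. A picture is of the moment at which its call begins: read the wrist's pose just before it. camera_info takes no time and is no camera call.
- close_job(): hands the job in; it is judged then, once.
Trained networks look in the newest picture that a camera, given by its name, has taken for a name from the list of things; names that differ only in an ending like _2 or _b are one class to them, and where a whole thing is asked for, a point or a joint stands for the part that bears it (a point fixed in the world has none). Each returns a list of dicts, best first, with "p" (0 to 1); they miss things now and then, are a little off and sometimes report something else, mostly with a low value. They report only what shows in the picture. A call takes as long as a camera call. They do not tell look-alikes from the thing itself.
- regions_of(target, camera): "region" (384x512 bool, what is visible of it) and "uv" ([column, row] in pixels, amid what is visible of it).
- spot_point(target, camera): "uv" ([column, row] in pixels: a listed point, or the origin of a listed thing).
The state is a dict: "time": time; "joints": joint angles; "joint_vel": joint speeds; "joint_torque": joint torques, N m; "position": TCP position; "ee_rot": TCP orientation; "ft_force": force on the tool from outside, world axes, zero at the start; "torque": the same for the moment, N m; "opening": opening from 0.0 (shut) to 1.0 (fully open); "finger_force": force on a finger pad.
Only numpy, scipy, OpenCV 4.12 (cv2) and the standard library are available. Lean on these libraries where they do the work, as an engineer would, in place of code of your own. Each camera call takes 0.05 s, during which the arm holds its last target. There are 200 camera calls.

## Working session

There is one attempt and no reset: what is moved stays moved. The work goes in short steps, Python scripts to look and compute and a tool call to move; the robot and the scene stay as the last step left them, time stands still between calls to the robot, and variables do not carry over. Pictures are saved under pics/ and viewed, at most 14 in all, crops included, and the job is handed in when it is done.

Besides the shell and the picture viewer there is one more tool, called as name(argument=value, ...), one argument or row to a line, values as JSON. jog_arm: Moves the arm, as the interface text tells. Its arguments: {"type":"object","properties":{"steps":{"type":"array"}},"required":["steps"]}

```bash
mkdir -p pics; ls; python3 - <<'E'
from cell import *
import cv2,numpy as np
np.set_printoptions(precision=4,suppress=True)
s=get_state();print(s['time'],s['position'],s['ee_rot'],s['opening'])
a,d=snapshot('top');b,e=snapshot('scene')
cv2.imwrite('pics/top.png',a);cv2.imwrite('pics/scene.png',b)
for n in('top','scene','wrist'):print(n,camera_info(n))
E
```

```text
pics
0.0 [245.0881 628.4695 230.5928] [[-0.9316  0.3634 -0.0004]
 [ 0.3634  0.9316 -0.0013]
 [-0.0001 -0.0013 -1.    ]] 0.9970202952080344
top {'camera_matrix': array([[397.5072,   0.    , 253.6664],
       [  0.    , 397.5072, 190.1023],
       [  0.    ,   0.    ,   1.    ]]), 'R': array([[-0.0227, -0.9997,  0.0119],
       [-0.9969,  0.0217, -0.0751],
       [ 0.0748, -0.0135, -0.9971]]), 't': array([-25.321 , 501.4319, 962.4228])}
scene {'camera_matrix': array([[438.5004,   0.    , 252.5517],
       [  0.    , 438.5004, 192.8104],
       [  0.    ,   0.    ,   1.    ]]), 'R': array([[-0.3324,  0.9431, -0.0021],
       [ 0.6552,  0.2293, -0.7198],
       [-0.6784, -0.2406, -0.6941]]), 't': array([ 188.919 , -315.3646, 1562.3227])}
wrist {'camera_matrix': array([[297.3186,   0.    , 260.6103],
       [  0.    , 297.3186, 190.5246],
       [  0.    ,   0.    ,   1.    ]]), 'T_tool_cam': array([[  -0.0002,   -0.9502,   -0.3116,   81.132 ],
       [   1.    ,   -0.0002,   -0.0001,   -0.2911],
       [  -0.    ,   -0.3116,    0.9502, -142.3787],
       [   0.    ,    0.    ,    0.    ,    1.    ]])}
```

View pics/top.png

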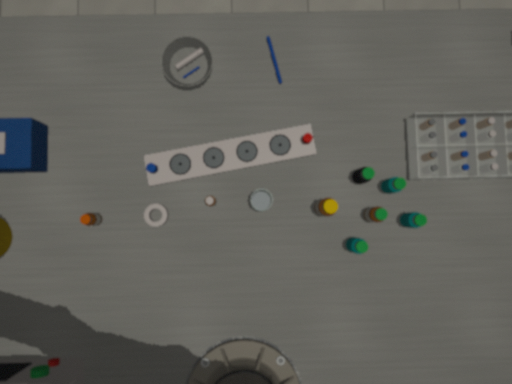

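View pics/scene.png

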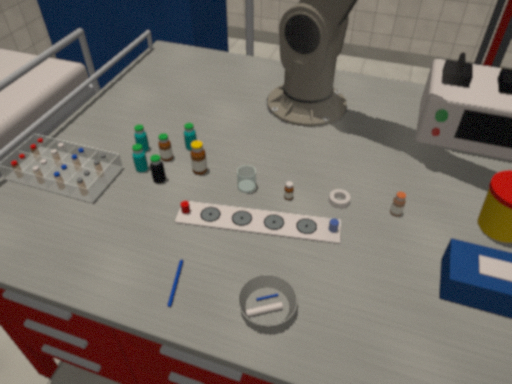

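```bash
cat > h.py <<'E'
from cell import *
import cv2,numpy as np
np.set_printoptions(precision=3,suppress=True)
def ray(cam,uv,z,state=None):
    c=camera_info(cam);K=c['camera_matrix'];uv=np.array(uv,float)
    m=np.array([(uv[0]-K[0,2])/K[0,0],(uv[1]-K[1,2])/K[1,1]])
    if cam=='wrist':
        r=np.linalg.norm(m);v=np.array([*(m/r*np.sin(r)),np.cos(r)]) if r else np.array([0,0,1.])
        T=c['T_tool_cam'];R=state['ee_rot'];o=R@T[:3,3]+state['position'];d=R@T[:3,:3]@v
    else:
        R=np.array(c['R']);o=-R.T@c['t'];d=R.T@np.array([*m,1])
    return o+d*(z-o[2])/d[2]
def project(cam,X,state=None):
    c=camera_info(cam);K=c['camera_matrix']
    if cam=='wrist':
        T=c['T_tool_cam'];p=state['ee_rot'].T@(np.array(X)-state['position']);p=T[:3,:3].T@(p-T[:3,3])
        r=np.hypot(p[0],p[1]);t=np.arctan2(r,p[2]);m=p[:2]/r*t
    else:
        p=np.array(c['R'])@X+c['t'];m=p[:2]/p[2]
    return m*K[0,0]+K[:2,2]
H=dict(vial_yellow=100,vial_green=84,vial_orange=68,vial_white=52,beaker=60)
def around(cam,X,state):  # pixel of a point
    return project(cam,X,state)
E
python3 - <<'E'
from h import *
for cam in('top','scene'):
    snapshot(cam)
    for n in['vial_yellow','vial_green','vial_orange','vial_white','beaker','mark_1','post_red']:
        z=8 if n[0] in'mp' else 0
        for q in spot_point(n,cam)[:6]:
            if q['p']>.2: print(cam,n,round(q['p'],2),np.array(q['uv']),ray(cam,q['uv'],z)[:2])
for n,uv in dict(yellow=(330,207),green=(380,214),black=(368,173),t1=(398,184),t2=(420,220),t3=(361,246),orange=(86,219),white=(210,200)).items():
    print(n,ray('top',uv,H.get('vial_'+n,84))[:2])
E
```

```text
top vial_yellow 0.87 [322.6 206. ] [ 458.317 -209.113]
top vial_green 0.79 [361.8 174.6] [ 535.565 -311.413]
top vial_green 0.63 [370.  215.5] [ 431.798 -327.625]
top vial_green 0.63 [409.3 226.5] [ 402.018 -425.409]
top vial_green 0.53 [387.3 189.2] [ 497.099 -374.459]
top vial_orange 0.48 [ 97.5 216.7] [444.18  353.995]
top vial_white 0.67 [213.4 199. ] [481.984  64.825]
top beaker 0.64 [258.9 200. ] [476.951 -49.301]
top mark_1 0.92 [242.5 150.8] [601.264 -10.784]
top mark_1 0.89 [213.1 156.8] [587.573  63.272]
top mark_1 0.73 [279.2 147.4] [ 608.011 -103.364]
top mark_1 0.57 [177.7 162.6] [574.757 152.014]
top post_red 0.66 [321.5 206.2] [ 457.631 -204.855]
top post_red 0.58 [302.8 138.9] [ 628.479 -163.585]
scene vial_yellow 0.9 [199.2 168.3] [ 443.982 -213.15 ]
scene vial_green 0.83 [159.5 178. ] [ 521.932 -304.718]
scene vial_green 0.76 [168.6 161.2] [ 444.527 -314.958]
scene vial_green 0.66 [141.5 150. ] [ 423.487 -420.609]
scene vial_green 0.64 [139.7 165.5] [ 491.428 -387.933]
scene vial_green 0.59 [191.5 147.3] [ 359.247 -278.243]
scene vial_orange 0.53 [398.9 213.2] [435.454 369.959]
scene vial_white 0.46 [397.4 213.8] [439.044 366.399]
scene vial_white 0.33 [247.7 188.2] [477.621 -46.652]
scene beaker 0.67 [245.4 186.8] [474.31 -54.84]
scene mark_1 0.79 [240.3 218.4] [600.925 -22.726]
scene mark_1 0.67 [209.2 211.7] [ 605.626 -109.75 ]
scene mark_1 0.65 [301.6 228.6] [582.165 138.695]
scene mark_1 0.62 [273.7 220.6] [579.331  62.605]
scene post_red 0.41 [188.3 211.4] [ 623.096 -162.985]
yellow [ 452.579 -207.169]
green [ 434.349 -325.253]
black [ 529.877 -301.736]
t1 [ 502.762 -370.355]
t2 [ 418.482 -417.074]
t3 [ 362.294 -278.216]
orange [438.304 354.811]
white [476.934  68.348]
```

jog_arm(
  steps=[
    {"jaw": 0,"slide": [-14,-9,2],"rot": [0,0,0.6]},
    {"jaw": 0,"slide": [-14,-9,2],"rot": [0,0,0.6]},
    {"jaw": 0,"slide": [-14,-9,2],"rot": [0,0,0.6]},
    {"jaw": 0,"slide": [-14,-9,2],"rot": [0,0,0.6]},
    {"jaw": 0,"slide": [-14,-9,2],"rot": [0,0,0.6]},
  ],
)

```text
time: 1.32
position: [348.6, 486.8, 211.0]
ee_rot: [[-0.551, 0.835, 0.001], [0.835, 0.551, -0.003], [-0.003, -0.0, -1.0]]
ft_force: [0.7, -0.1, 0.4]
opening: 0.997
finger_force: 0.0
```

jog_arm(
  steps=[
    {"jaw": 0,"slide": [-16,0,2],"rot": [0,0,0.59]},
    {"jaw": 0,"slide": [-16,0,2],"rot": [0,0,0.59]},
    {"jaw": 0,"slide": [-16,0,2],"rot": [0,0,0.59]},
    {"jaw": 0,"slide": [-16,0,2],"rot": [0,0,0.59]},
    {"jaw": 0,"slide": [-16,0,2],"rot": [0,0,0.59]},
  ],
)

```text
time: 1.73
position: [437.2, 354.9, 191.1]
ee_rot: [[0.006, 1.0, 0.001], [1.0, -0.006, -0.002], [-0.002, 0.001, -1.0]]
ft_force: [1.0, -0.7, 0.0]
opening: 1.002
finger_force: 0.0
```

```bash
cat >> h.py <<'E'
def look(names,fn=None):
    s=get_state();a,d=snapshot('wrist')
    print('t',s['time'],'pos',s['position'],'R',s['ee_rot'][:2,:2].ravel())
    for n in names:
        z=8 if n[0] in'mp' else 0
        for q in spot_point(n,'wrist')[:5]:
            if q['p']>.2: print('spot',n,round(q['p'],2),np.array(q['uv']),ray('wrist',q['uv'],z,s)[:2])
        if n in H:
            for q in regions_of(n,'wrist')[:5]:
                if q['p']>.2:
                    v,u=np.nonzero(q['region']);print('  reg',n,round(q['p'],2),q['uv'],[u.min(),u.max(),v.min(),v.max()])
    if fn: cv2.imwrite('pics/'+fn,a)
    return s,a,d
E
python3 -c "
from h import *
look(['vial_orange','vial_white'],'w1.png')"
```

```text
t 1.7333 pos [437.241 354.911 191.088] R [ 0.006  1.     1.    -0.006]
spot vial_orange 0.97 [262.7 162.5] [438.732 359.215]
  reg vial_orange 0.97 [260.5, 168.3] [np.int64(247), np.int64(278), np.int64(149), np.int64(190)]
```

View pics/w1.png

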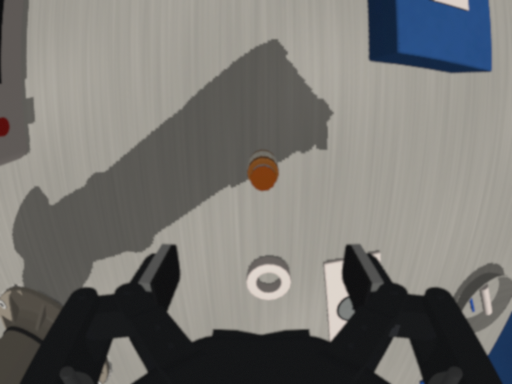

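```bash
python3 -c "
from h import *
s=get_state()
print(ray('wrist',(264,176),68,s), project('wrist',[438,359,68],s),project('wrist',[438,359,0],s))"
```

```text
[434.408 370.263  68.   ] [267.629 187.638] [266.244 169.931]
```

```bash
python3 -c "
from h import *
s,a,d=look(['vial_orange'])
print(ray('wrist',(264,176),68,s), project('wrist',[438,359,68],s),project('wrist',[438,359,0],s),s['joint_vel'])
a=a.copy();cv2.imwrite('pics/w2.png',cv2.resize(a[120:220,200:330],None,fx=4,fy=4,interpolation=cv2.INTER_CUBIC))
hsv=cv2.cvtColor(a,cv2.COLOR_BGR2HSV);m=cv2.inRange(hsv,(3,150,60),(22,255,255));m[:,:200]=0
n,l,st,c=cv2.connectedComponentsWithStats(m);print(st[1:],c[1:])
print(d[160:200:4,264])
"
```

```text
t 1.9833 pos [432.576 363.02  191.386] R [-0.014  1.     1.     0.014]
spot vial_orange 0.98 [269.2 168.9] [441.395 360.278]
  reg vial_orange 0.59 [267.2, 178.4] [np.int64(252), np.int64(283), np.int64(158), np.int64(198)]
[434.408 370.261  68.   ] [267.629 187.636] [266.244 169.93 ] [-0.004  0.001 -0.002  0.001  0.001 -0.    -0.006]
[[253 166  29  33 687]] [[267.515 182.004]]
[318.803 303.891 294.906 290.945 275.356 277.147 278.978 278.761 279.736
 281.675]
```

View pics/w2.png

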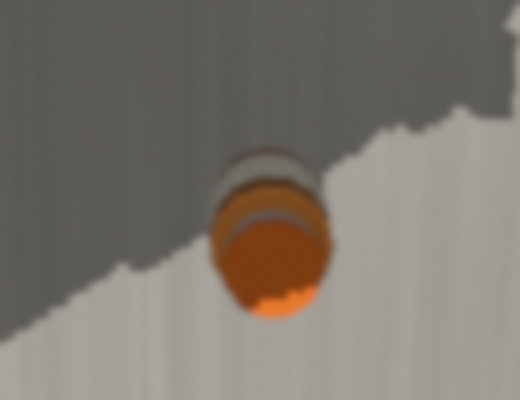

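jog_arm(
  steps=[
    {"jaw": 0,"slide": [-0.35,0.65,3.5],"rot": [0,0,0.014]},
    {"jaw": 0,"slide": [-0.35,0.65,7],"rot": [0,0,0.014]},
    {"jaw": 0,"slide": [-0.35,0.65,10.5],"rot": [0,0,0.014]},
    {"jaw": 0,"slide": [-0.35,0.65,12],"rot": [0,0,0.014]},
    {"jaw": 0,"slide": [-0.35,0.65,12],"rot": [0,0,0.014]},
  ],
)

```text
time: 2.55
position: [437.8, 357.5, 67.9]
ee_rot: [[0.003, 1.0, -0.004], [1.0, -0.003, -0.004], [-0.004, -0.004, -1.0]]
ft_force: [-0.0, -0.8, 0.3]
opening: 0.999
finger_force: 0.0
```

jog_arm(
  steps=[
    {"jaw": 0,"slide": [0,0,1.5],"rot": [0,0,0]},
    {"jaw": 0,"slide": [0,0,3],"rot": [0,0,0]},
    {"jaw": 0,"slide": [0,0,4.5],"rot": [0,0,0]},
    {"jaw": 0,"slide": [0,0,5.4],"rot": [0,0,0]},
    {"jaw": 0,"slide": [0,0,5.7],"rot": [0,0,0]},
  ],
)

```text
time: 2.97
position: [439.5, 358.8, 14.1]
ee_rot: [[0.004, 1.0, -0.0], [1.0, -0.004, -0.0], [-0.0, -0.0, -1.0]]
ft_force: [0.1, -0.1, 1.0]
opening: 1.002
finger_force: 0.0
```

```bash
python3 -c "
from h import *
s,a,d=look(['vial_orange'],'w3.png');print(s['ft_force'])"
```

```text
t 2.9667 pos [439.484 358.828  14.068] R [ 0.004  1.     1.    -0.004]
spot vial_orange 0.7 [261.7 234.1] [438.808 360.716]
  reg vial_orange 0.75 [261.8, 273.5] [np.int64(226), np.int64(296), np.int64(213), np.int64(333)]
[ 0.143 -0.07   0.951]
```

View pics/w3.png

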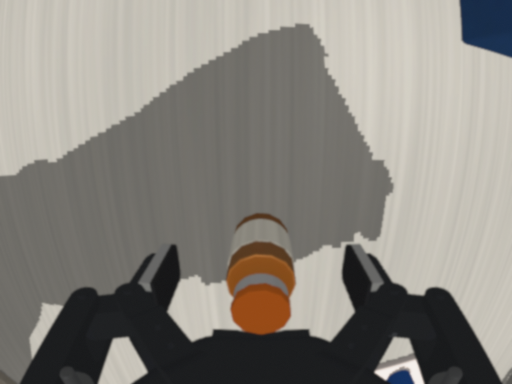

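jog_arm(
  steps=[
    {"jaw": 255,"slide": [0,0,0.1],"rot": [0,0,0]},
    {"jaw": 255,"slide": [0,0,0.1],"rot": [0,0,0]},
    {"jaw": 255,"slide": [0,0,0.1],"rot": [0,0,0]},
    {"jaw": 255,"slide": [0,0,0.1],"rot": [0,0,0]},
    {"jaw": 255,"slide": [0,0,0.1],"rot": [0,0,0]},
  ],
)

```text
time: 3.53
position: [439.8, 358.7, 13.8]
ee_rot: [[0.005, 1.0, 0.0], [1.0, -0.005, 0.0], [0.0, 0.0, -1.0]]
ft_force: [-3.0, -2.0, 9.0]
opening: 0.359
finger_force: 58.5
```

jog_arm(
  steps=[
    {"jaw": 255,"slide": [0,0,0],"rot": [0,0,0]},
    {"jaw": 255,"slide": [0,0,0],"rot": [0,0,0]},
    {"jaw": 255,"slide": [0,0,0],"rot": [0,0,0]},
    {"jaw": 255,"slide": [0,0,0],"rot": [0,0,0]},
    {"jaw": 255,"slide": [0,0,0],"rot": [0,0,0]},
  ],
)

```text
time: 3.95
position: [439.8, 358.7, 13.8]
ee_rot: [[0.005, 1.0, 0.0], [1.0, -0.005, 0.0], [0.0, 0.0, -1.0]]
ft_force: [-1.4, -1.1, 8.7]
opening: 0.362
finger_force: 58.7
```

jog_arm(
  steps=[
    {"jaw": 255,"slide": [0,0,-0.8],"rot": [0,0,0]},
    {"jaw": 255,"slide": [0,0,-3],"rot": [0,0,0]},
    {"jaw": 255,"slide": [0,0,-6],"rot": [0,0,0]},
    {"jaw": 255,"slide": [-1,0.5,-9],"rot": [0,0,0]},
    {"jaw": 255,"slide": [-3.5,1.7,-10],"rot": [0,0,0]},
  ],
)

```text
time: 4.37
position: [456.6, 327.0, 117.3]
ee_rot: [[0.001, 1.0, 0.003], [1.0, -0.001, 0.004], [0.004, 0.003, -1.0]]
ft_force: [1.6, 0.7, 0.3]
opening: 0.356
finger_force: 59.4
```

jog_arm(
  steps=[
    {"jaw": 255,"slide": [-3.3,1.6,0],"rot": [0,0,0]},
    {"jaw": 255,"slide": [-6.6,3.2,0],"rot": [0,0,0]},
    {"jaw": 255,"slide": [-9.9,4.8,0],"rot": [0,0,0]},
    {"jaw": 255,"slide": [-13.2,6.4,0],"rot": [0,0,0]},
    {"jaw": 255,"slide": [-16,7.8,0],"rot": [0,0,0]},
  ],
)

```text
time: 4.78
position: [534.4, 160.5, 114.0]
ee_rot: [[0.006, 1.0, 0.001], [1.0, -0.006, -0.0], [-0.0, 0.001, -1.0]]
ft_force: [0.8, 0.2, -0.8]
opening: 0.357
finger_force: 59.4
```

jog_arm(
  steps=[
    {"jaw": 255,"slide": [-3,1.5,0],"rot": [0,0,0]},
    {"jaw": 255,"slide": [-6,3,0],"rot": [0,0,0]},
    {"jaw": 255,"slide": [-7.5,3.7,0],"rot": [0,0,0]},
    {"jaw": 255,"slide": [-8.3,4.1,0],"rot": [0,0,0]},
    {"jaw": 255,"slide": [-8.5,4.2,0],"rot": [0,0,0]},
  ],
)

```text
time: 5.2
position: [575.8, 76.1, 113.7]
ee_rot: [[0.007, 1.0, 0.0], [1.0, -0.007, -0.0], [-0.0, 0.0, -1.0]]
ft_force: [-0.4, 0.8, -0.4]
opening: 0.36
finger_force: 59.4
```

```bash
python3 -c "
from h import *
print(get_state()['opening'],get_state()['finger_force'])
s,a,d=look(['mark_1','vial_orange','post_red'],'w4.png')"
```

```text
0.3603790225790041 59.39353108406067
t 5.2 pos [575.765  76.136 113.692] R [ 0.007  1.     1.    -0.007]
spot mark_1 0.95 [279.9 203. ] [591.685  63.04 ]
spot mark_1 0.72 [257.5 107.5] [572.557 146.899]
spot mark_1 0.44 [296.7 335.1] [ 615.155 -102.238]
spot vial_orange 0.78 [262.  234.6] [575.554  27.744]
spot vial_orange 0.73 [156.  192.2] [475.5    71.403]
  reg vial_orange 0.65 [260.2, 271.2] [np.int64(226), np.int64(295), np.int64(212), np.int64(333)]
```

View pics/w4.png

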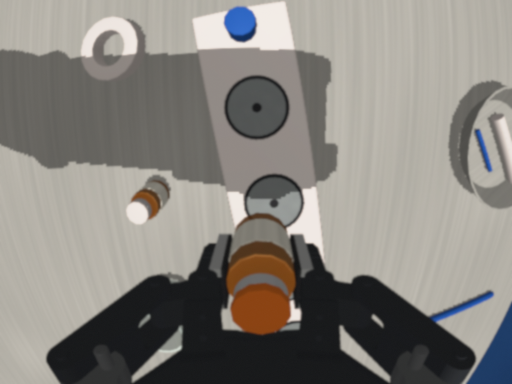

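```bash
python3 -c "
from h import *
s=get_state();print(s['position'])
a=ray('wrist',(257,107),8,s)[:2];b=ray('wrist',(274,203),8,s)[:2];print(a,b,np.linalg.norm(a-b))
T=[ray('top',uv,8)[:2] for uv in [(180,163.5),(213.5,157.5),(247,151.2),(280,145)]];print(np.array(T),np.diff(T,axis=0))
for z,uv in((52,(138,213)),):print(ray('wrist',uv,z,s))
print(regions_of('vial_white','wrist')[0]['uv'],[ (q['p'],ray('wrist',q['uv'],0,s)) for q in spot_point('vial_white','wrist')])
"
```

```text
[574.777  79.424 113.302]
[570.775 150.687] [585.386  66.663] 85.28562045714126
[[ 572.365  146.289]
 [ 585.78    62.297]
 [ 600.014  -22.073]
 [ 614.083 -105.549]] [[ 13.415 -83.992]
 [ 14.234 -84.37 ]
 [ 14.068 -83.476]]
[477.018  74.489  52.   ]
[150.2, 200.5] [(0.64, array([479.506,  73.738,   0.   ]))]
```

jog_arm(
  steps=[
    {"jaw": 255,"slide": [-0.8,0.6,1],"rot": [0,0,0]},
    {"jaw": 255,"slide": [-1.5,1.0,3.5],"rot": [0,0,0]},
    {"jaw": 255,"slide": [-1.7,1.12,6],"rot": [0,0,0]},
    {"jaw": 255,"slide": [-1.7,1.12,7.5],"rot": [0,0,0]},
    {"jaw": 255,"slide": [-1.7,1.12,8],"rot": [0,0,0]},
  ],
)

```text
time: 5.97
position: [585.1, 60.1, 30.3]
ee_rot: [[0.005, 1.0, -0.003], [1.0, -0.005, -0.001], [-0.001, -0.003, -1.0]]
ft_force: [-0.8, 1.4, -0.4]
opening: 0.357
finger_force: 59.4
```

jog_arm(
  steps=[
    {"jaw": 255,"slide": [0,0,0.3],"rot": [0,0,0]},
    {"jaw": 255,"slide": [0,0,0.5],"rot": [0,0,0]},
    {"jaw": 255,"slide": [0,0,0.6],"rot": [0,0,0]},
    {"jaw": 255,"slide": [0,0,0.7],"rot": [0,0,0]},
    {"jaw": 255,"slide": [0,0,0.7],"rot": [0,0,0]},
  ],
)

```text
time: 6.38
position: [586.8, 61.0, 26.9]
ee_rot: [[0.005, 1.0, 0.001], [1.0, -0.005, 0.0], [0.0, 0.001, -1.0]]
ft_force: [-0.3, 0.7, -0.1]
opening: 0.359
finger_force: 59.4
```

```bash
python3 -c "
from h import *
s,a,d=look(['mark_1','vial_orange']);print(s['ft_force'])
cv2.imwrite('pics/w5.png',a[80:350,120:420])"
```

```text
t 6.3833 pos [586.778  60.986  26.895] R [ 0.005  1.     1.    -0.005]
spot mark_1 0.82 [234.8  86.1] [572.159 146.793]
spot mark_1 0.48 [279.2 329.8] [598.836 -20.342]
spot vial_orange 0.73 [258.4 233.5] [584.081  56.926]
  reg vial_orange 0.97 [261.2, 271.2] [np.int64(226), np.int64(294), np.int64(212), np.int64(333)]
[-0.334  0.662 -0.111]
```

View pics/w5.png

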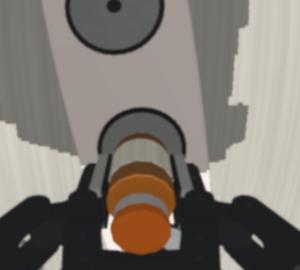

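jog_arm(
  steps=[
    {"jaw": 255,"slide": [0.1,0,0.15],"rot": [0,0,0]},
    {"jaw": 255,"slide": [0.1,0,0.3],"rot": [0,0,0]},
    {"jaw": 255,"slide": [0.1,0,0.4],"rot": [0,0,0]},
    {"jaw": 255,"slide": [0.1,0,0.45],"rot": [0,0,0]},
    {"jaw": 255,"slide": [0.1,0,0.45],"rot": [0,0,0]},
  ],
)

```text
time: 7.0
position: [586.3, 61.9, 21.9]
ee_rot: [[0.005, 1.0, -0.0], [1.0, -0.005, 0.0], [0.0, -0.0, -1.0]]
ft_force: [-2.4, 1.0, 4.1]
opening: 0.359
finger_force: 59.9
```

jog_arm(
  steps=[
    {"jaw": 150,"slide": [0,0,0],"rot": [0,0,0]},
    {"jaw": 120,"slide": [0,0,0],"rot": [0,0,0]},
    {"jaw": 60,"slide": [0,0,0],"rot": [0,0,0]},
    {"jaw": 0,"slide": [0,0,0],"rot": [0,0,0]},
    {"jaw": 0,"slide": [0,0,0],"rot": [0,0,0]},
  ],
)

```text
time: 7.42
position: [586.4, 61.7, 21.8]
ee_rot: [[0.005, 1.0, -0.0], [1.0, -0.005, -0.0], [-0.0, -0.0, -1.0]]
ft_force: [-0.7, 0.1, 0.5]
opening: 0.928
finger_force: 0.0
```

jog_arm(
  steps=[
    {"jaw": 0,"slide": [0,0,0],"rot": [0,0,0]},
    {"jaw": 0,"slide": [0,0,-1],"rot": [0,0,0]},
    {"jaw": 0,"slide": [0,0,-3.5],"rot": [0,0,0]},
    {"jaw": 0,"slide": [0,0,-7],"rot": [0,0,0]},
    {"jaw": 0,"slide": [0,0,-9.5],"rot": [0,0,0]},
  ],
)

```text
time: 7.83
position: [586.7, 61.4, 119.5]
ee_rot: [[0.006, 1.0, 0.001], [1.0, -0.006, -0.0], [-0.0, 0.001, -1.0]]
ft_force: [1.3, 0.4, 0.0]
opening: 1.0
finger_force: 0.0
```

jog_arm(
  steps=[
    {"jaw": 0,"slide": [0.2,-2,0],"rot": [0,0,0]},
    {"jaw": 0,"slide": [0.5,-5.5,0],"rot": [0,0,0]},
    {"jaw": 0,"slide": [0.8,-9,0],"rot": [0,0,0]},
    {"jaw": 0,"slide": [0.8,-10.5,0],"rot": [0,0,0]},
    {"jaw": 0,"slide": [0.8,-10.8,0],"rot": [0,0,0]},
  ],
)

```text
time: 8.25
position: [475.5, 70.4, 117.4]
ee_rot: [[0.004, 1.0, -0.001], [1.0, -0.004, 0.001], [0.001, -0.001, -1.0]]
ft_force: [0.7, 0.3, 0.4]
opening: 1.005
finger_force: 0.0
```

```bash
python3 -c "
from h import *
s,a,d=look(['vial_white','vial_orange','beaker','mark_1'])
cv2.imwrite('pics/w6.png',a)"
```

```text
t 8.25 pos [475.474  70.407 117.387] R [ 0.004  1.     1.    -0.004]
spot vial_white 0.79 [264.  183.1] [477.214  72.589]
spot vial_white 0.56 [377.  195.2] [587.489  60.168]
  reg vial_white 0.56 [265.6, 192.2] [np.int64(249), np.int64(279), np.int64(172), np.int64(216)]
spot vial_orange 0.78 [378.8 193.9] [589.268  61.491]
  reg vial_orange 0.88 [393.7, 207.8] [np.int64(365), np.int64(421), np.int64(181), np.int64(239)]
spot beaker 0.59 [260.7 294.8] [473.628 -53.932]
  reg beaker 0.62 [260.3, 304.9] [np.int64(234), np.int64(291), np.int64(275), np.int64(334)]
spot mark_1 0.84 [374.  102.7] [573.754 148.508]
spot mark_1 0.79 [380.7 268.7] [601.715 -20.156]
spot mark_1 0.61 [381.2 197. ] [588.684  61.09 ]
```

View pics/w6.png

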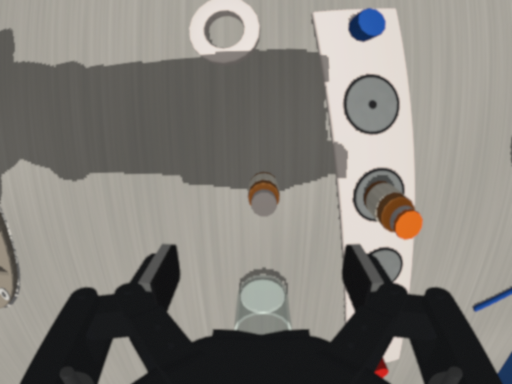

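jog_arm(
  steps=[
    {"jaw": 0,"slide": [0.2,0.1,1.5],"rot": [0,0,0]},
    {"jaw": 0,"slide": [0.2,0.1,4.5],"rot": [0,0,0]},
    {"jaw": 0,"slide": [0.2,0.1,6],"rot": [0,0,0]},
    {"jaw": 0,"slide": [0.2,0.1,7],"rot": [0,0,0]},
    {"jaw": 0,"slide": [0.2,0.1,7.3],"rot": [0,0,0]},
  ],
)

```text
time: 9.07
position: [479.0, 71.8, 42.4]
ee_rot: [[0.005, 1.0, -0.002], [1.0, -0.005, -0.001], [-0.001, -0.002, -1.0]]
ft_force: [-0.9, -0.8, 0.7]
opening: 1.001
finger_force: 0.0
```

```bash
python3 -c "
from h import *
snapshot('wrist');s,a,d=look(['vial_white'])
print(project('wrist',[477.5,71.5,52],s))
p=regions_of('vial_white','wrist')[0]['region'];print([ (v,np.nonzero(p[v])[0][[0,-1]]) for v in range(190,345,15) if p[v].any()])"
```

```text
t 9.1167 pos [479.136  71.926  42.793] R [ 0.005  1.     1.    -0.005]
spot vial_white 0.63 [258.9 217.4] [476.621  72.102]
  reg vial_white 0.82 [260.8, 237.3] [np.int64(236), np.int64(280), np.int64(203), np.int64(272)]
[260.015 257.968]
[(205, array([248, 269])), (220, array([238, 279])), (235, array([237, 280])), (250, array([238, 277])), (265, array([244, 273]))]
```

jog_arm(
  steps=[
    {"jaw": 0,"slide": [0,-0.1,1.2],"rot": [0,0,0]},
    {"jaw": 0,"slide": [0,-0.1,2.4],"rot": [0,0,0]},
    {"jaw": 0,"slide": [0,-0.1,3.2],"rot": [0,0,0]},
    {"jaw": 0,"slide": [0,-0.1,3.6],"rot": [0,0,0]},
    {"jaw": 0,"slide": [0,-0.1,3.7],"rot": [0,0,0]},
  ],
)

```text
time: 9.73
position: [478.4, 72.3, 6.6]
ee_rot: [[0.005, 1.0, -0.0], [1.0, -0.005, -0.0], [-0.0, -0.0, -1.0]]
ft_force: [0.4, 0.0, 0.0]
opening: 1.001
finger_force: 0.0
```

jog_arm(
  steps=[
    {"jaw": 100,"slide": [0,0,0],"rot": [0,0,0]},
    {"jaw": 255,"slide": [0,0,0],"rot": [0,0,0]},
    {"jaw": 255,"slide": [0,0,0],"rot": [0,0,0]},
    {"jaw": 255,"slide": [0,0,0],"rot": [0,0,0]},
    {"jaw": 255,"slide": [0,0,0],"rot": [0,0,0]},
  ],
)

```text
time: 10.15
position: [478.6, 72.4, 7.1]
ee_rot: [[0.005, 1.0, 0.0], [1.0, -0.005, 0.0], [0.0, 0.0, -1.0]]
ft_force: [-0.5, -0.1, 3.0]
opening: 0.3
finger_force: 6.4
```

jog_arm(
  steps=[
    {"jaw": 255,"slide": [0,0,0],"rot": [0,0,0]},
    {"jaw": 255,"slide": [0,0,0],"rot": [0,0,0]},
    {"jaw": 255,"slide": [0,0,0],"rot": [0,0,0]},
    {"jaw": 255,"slide": [0,0,0],"rot": [0,0,0]},
    {"jaw": 255,"slide": [0,0,0],"rot": [0,0,0]},
  ],
)

```text
time: 10.57
position: [478.6, 72.4, 7.2]
ee_rot: [[0.005, 1.0, 0.0], [1.0, -0.005, 0.0], [0.0, 0.0, -1.0]]
ft_force: [-1.7, -0.0, 9.3]
opening: 0.286
finger_force: 58.3
```

jog_arm(
  steps=[
    {"jaw": 255,"slide": [0,0,-0.8],"rot": [0,0,0]},
    {"jaw": 255,"slide": [0,0,-3],"rot": [0,0,0]},
    {"jaw": 255,"slide": [0,0,-6],"rot": [0,0,0]},
    {"jaw": 255,"slide": [0.5,0.5,-8],"rot": [0,0,0]},
    {"jaw": 255,"slide": [2,2.5,-8.5],"rot": [0,0,0]},
  ],
)

```text
time: 10.98
position: [502.9, 90.7, 95.2]
ee_rot: [[0.008, 1.0, 0.002], [1.0, -0.008, 0.001], [0.001, 0.002, -1.0]]
ft_force: [0.1, -0.1, -0.2]
opening: 0.282
finger_force: 58.9
```

jog_arm(
  steps=[
    {"jaw": 255,"slide": [2,2.5,0],"rot": [0,0,0]},
    {"jaw": 255,"slide": [4,5,0],"rot": [0,0,0]},
    {"jaw": 255,"slide": [5,6.3,0],"rot": [0,0,0]},
    {"jaw": 255,"slide": [5.4,6.8,0],"rot": [0,0,0]},
    {"jaw": 255,"slide": [5.5,6.9,0],"rot": [0,0,0]},
  ],
)

```text
time: 11.4
position: [573.2, 147.4, 91.9]
ee_rot: [[0.004, 1.0, 0.0], [1.0, -0.004, -0.0], [-0.0, 0.0, -1.0]]
ft_force: [-0.6, -0.2, -0.8]
opening: 0.285
finger_force: 58.9
```

jog_arm(
  steps=[
    {"jaw": 255,"slide": [0,0,1.5],"rot": [0,0,0]},
    {"jaw": 255,"slide": [0,0,3.5],"rot": [0,0,0]},
    {"jaw": 255,"slide": [0,0,5.5],"rot": [0,0,0]},
    {"jaw": 255,"slide": [0,0,6.5],"rot": [0,0,0]},
    {"jaw": 255,"slide": [0,0,6.8],"rot": [0,0,0]},
  ],
)

```text
time: 11.82
position: [571.2, 145.7, 22.5]
ee_rot: [[0.006, 1.0, -0.003], [1.0, -0.006, -0.001], [-0.001, -0.003, -1.0]]
ft_force: [-0.5, -0.2, -0.5]
opening: 0.279
finger_force: 59.0
```

```bash
python3 -c "
from h import *
snapshot('wrist');snapshot('wrist');s,a,d=look(['mark_1','vial_white']);print(s['ft_force'],s['finger_force'])
cv2.imwrite('pics/w7.png',a[80:350,120:420])"
```

```text
t 11.9167 pos [572.363 146.169  23.901] R [ 0.006  1.     1.    -0.006]
spot mark_1 0.69 [261.2 234.5] [571.39  146.872]
spot mark_1 0.68 [283.9 332.9] [587.636  64.29 ]
spot vial_white 0.91 [262.1 245.4] [571.916 135.088]
  reg vial_white 0.8 [262.1, 271.4] [np.int64(235), np.int64(286), np.int64(225), np.int64(318)]
[ 0.285 -0.452  0.173] 58.95378291606903
```

View pics/w7.png

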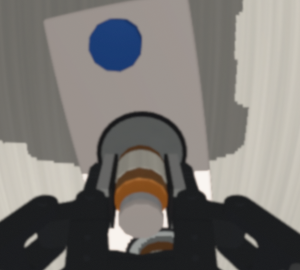

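jog_arm(
  steps=[
    {"jaw": 255,"slide": [0.05,0,0.3],"rot": [0,0,0]},
    {"jaw": 255,"slide": [0.05,0,0.5],"rot": [0,0,0]},
    {"jaw": 255,"slide": [0.05,0,0.65],"rot": [0,0,0]},
    {"jaw": 255,"slide": [0.05,0,0.75],"rot": [0,0,0]},
    {"jaw": 255,"slide": [0.05,0,0.8],"rot": [0,0,0]},
  ],
)

```text
time: 12.53
position: [572.7, 147.3, 15.6]
ee_rot: [[0.005, 1.0, -0.0], [1.0, -0.005, -0.0], [-0.0, -0.0, -1.0]]
ft_force: [0.0, -0.0, 0.1]
opening: 0.286
finger_force: 59.0
```

jog_arm(
  steps=[
    {"jaw": 255,"slide": [0,0,0.04],"rot": [0,0,0]},
    {"jaw": 255,"slide": [0,0,0.08],"rot": [0,0,0]},
    {"jaw": 255,"slide": [0,0,0.08],"rot": [0,0,0]},
    {"jaw": 255,"slide": [0,0,0.08],"rot": [0,0,0]},
  ],
)

```text
time: 12.87
position: [572.7, 147.3, 15.3]
ee_rot: [[0.005, 1.0, -0.0], [1.0, -0.005, 0.0], [0.0, -0.0, -1.0]]
ft_force: [-3.4, -0.8, 7.2]
opening: 0.286
finger_force: 59.6
```

jog_arm(
  steps=[
    {"jaw": 170,"slide": [0,0,0],"rot": [0,0,0]},
    {"jaw": 140,"slide": [0,0,0],"rot": [0,0,0]},
    {"jaw": 60,"slide": [0,0,0],"rot": [0,0,0]},
    {"jaw": 0,"slide": [0,0,0],"rot": [0,0,0]},
    {"jaw": 0,"slide": [0,0,0],"rot": [0,0,0]},
  ],
)

```text
time: 13.28
position: [572.8, 147.3, 15.0]
ee_rot: [[0.005, 1.0, -0.0], [1.0, -0.005, -0.0], [-0.0, -0.0, -1.0]]
ft_force: [-0.2, 0.3, 0.8]
opening: 0.858
finger_force: 0.0
```

jog_arm(
  steps=[
    {"jaw": 0,"slide": [0,0,-0.5],"rot": [0,0,0]},
    {"jaw": 0,"slide": [0,0,-3],"rot": [0,0,0]},
    {"jaw": 0,"slide": [0,0,-7],"rot": [0,0,0]},
    {"jaw": 0,"slide": [0,0,-11],"rot": [0,0,0]},
    {"jaw": 0,"slide": [0,0,-15],"rot": [0,0,0]},
  ],
)

```text
time: 13.7
position: [572.4, 146.9, 166.9]
ee_rot: [[0.006, 1.0, -0.001], [1.0, -0.006, -0.001], [-0.001, -0.001, -1.0]]
ft_force: [0.7, 1.4, -0.2]
opening: 1.0
finger_force: 0.0
```

jog_arm(
  steps=[
    {"jaw": 0,"slide": [-3.5,-1.2,-1],"rot": [0,0,0]},
    {"jaw": 0,"slide": [-7,-2.4,-2],"rot": [0,0,0]},
    {"jaw": 0,"slide": [-10.5,-3.6,-3],"rot": [0,0,0]},
    {"jaw": 0,"slide": [-14,-4.8,-3.5],"rot": [0,0,0]},
    {"jaw": 0,"slide": [-17.5,-6,-3.5],"rot": [0,0,0]},
  ],
)

```text
time: 14.12
position: [511.6, -28.8, 201.6]
ee_rot: [[0.005, 1.0, 0.002], [1.0, -0.005, 0.001], [0.001, 0.002, -1.0]]
ft_force: [0.6, -0.6, 0.9]
opening: 0.998
finger_force: 0.0
```

jog_arm(
  steps=[
    {"jaw": 0,"slide": [-3.5,-1.2,0],"rot": [0,0,0]},
    {"jaw": 0,"slide": [-7,-2.4,0],"rot": [0,0,0]},
    {"jaw": 0,"slide": [-10.5,-3.6,0],"rot": [0,0,0]},
    {"jaw": 0,"slide": [-14,-4.8,0],"rot": [0,0,0]},
    {"jaw": 0,"slide": [-16,-5.7,0],"rot": [0,0,0]},
  ],
)

```text
time: 14.53
position: [452.5, -190.6, 200.6]
ee_rot: [[0.008, 1.0, 0.001], [1.0, -0.008, -0.0], [-0.0, 0.001, -1.0]]
ft_force: [-0.9, -0.1, -0.2]
opening: 1.003
finger_force: 0.0
```

jog_arm(
  steps=[
    {"jaw": 0,"slide": [-1.5,-0.2,0],"rot": [0,0,0]},
    {"jaw": 0,"slide": [-1.7,-0.3,0],"rot": [0,0,0]},
    {"jaw": 0,"slide": [-1.7,-0.3,0],"rot": [0,0,0]},
  ],
)

```text
time: 14.78
position: [450.7, -204.8, 200.3]
ee_rot: [[0.007, 1.0, 0.0], [1.0, -0.007, -0.0], [-0.0, 0.0, -1.0]]
ft_force: [0.3, 0.2, 0.7]
opening: 1.0
finger_force: 0.0
```

```bash
python3 -c "
from h import *
snapshot('wrist');s,a,d=look(['vial_yellow','vial_green','beaker'],'w8.png')"
```

```text
t 14.8333 pos [ 451.063 -203.795  200.165] R [ 0.006  1.     1.    -0.006]
spot vial_yellow 0.76 [267.3 169.7] [ 457.855 -209.913]
  reg vial_yellow 0.87 [265.8, 182.6] [np.int64(243), np.int64(287), np.int64(151), np.int64(213)]
spot vial_green 0.94 [318.9 239.1] [ 525.799 -303.342]
spot vial_green 0.79 [244.6 255.9] [ 427.935 -327.257]
spot vial_green 0.78 [188.1 221.5] [ 356.284 -277.209]
spot vial_green 0.63 [240.  304.2] [ 418.441 -411.568]
  reg vial_green 0.8 [326.5, 250.4] [np.int64(308), np.int64(344), np.int64(226), np.int64(283)]
  reg vial_green 0.75 [247.3, 273.3] [np.int64(231), np.int64(265), np.int64(244), np.int64(304)]
  reg vial_green 0.74 [240.4, 314.5] [np.int64(225), np.int64(253), np.int64(301), np.int64(331)]
  reg vial_green 0.6 [299.6, 304.3] [np.int64(287), np.int64(320), np.int64(274), np.int64(330)]
  reg vial_green 0.58 [185.5, 232.9] [np.int64(166), np.int64(205), np.int64(211), np.int64(266)]
spot beaker 0.56 [283.   34.2] [476.055 -50.743]
  reg beaker 0.82 [287.1, 27.5] [np.int64(258), np.int64(315), np.int64(0), np.int64(58)]
```

View pics/w8.png

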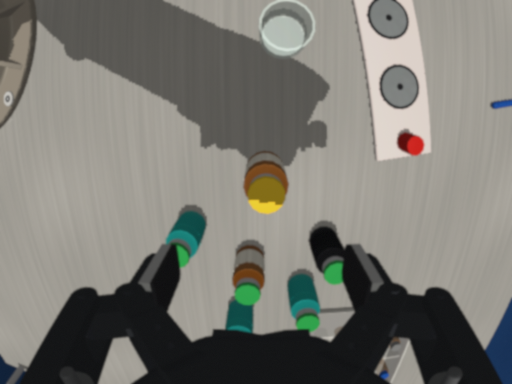

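```bash
python3 -c "
from h import *
s=get_state();print(s['position'])
print('yel',ray('wrist',(266,196),100,s)); print('gr',ray('wrist',(248,292),84,s))
for uv in((388,18),(399,87)):print(ray('wrist',uv,8,s))
for X in([455,-209,100],[455,-209,0]):print(project('wrist',X,s))"
```

```text
[ 451.241 -203.476  200.002]
yel [ 454.635 -207.821  100.   ]
gr [ 435.922 -323.031   84.   ]
[600.159 -20.86    8.   ]
[ 614.556 -104.547    8.   ]
[266.42  197.286]
[264.769 169.238]
```

jog_arm(
  steps=[
    {"jaw": 0,"slide": [-0.45,0.35,1],"rot": [0,0,0]},
    {"jaw": 0,"slide": [-0.45,0.35,3],"rot": [0,0,0]},
    {"jaw": 0,"slide": [-0.45,0.35,5],"rot": [0,0,0]},
    {"jaw": 0,"slide": [-0.45,0.35,6],"rot": [0,0,0]},
    {"jaw": 0,"slide": [-0.45,0.35,6.2],"rot": [0,0,0]},
  ],
)

```text
time: 15.6
position: [453.6, -208.1, 136.5]
ee_rot: [[0.005, 1.0, -0.003], [1.0, -0.005, 0.0], [0.0, -0.003, -1.0]]
ft_force: [-0.3, -0.2, -0.6]
opening: 1.001
finger_force: 0.0
```

jog_arm(
  steps=[
    {"jaw": 0,"slide": [0,0,2.5],"rot": [0,0,0]},
    {"jaw": 0,"slide": [0,0,5],"rot": [0,0,0]},
    {"jaw": 0,"slide": [0,0,7.5],"rot": [0,0,0]},
    {"jaw": 0,"slide": [0,0,9.5],"rot": [0,0,0]},
    {"jaw": 0,"slide": [0,0,10.4],"rot": [0,0,0]},
  ],
)

```text
time: 16.02
position: [454.1, -208.2, 32.6]
ee_rot: [[0.005, 1.0, -0.002], [1.0, -0.005, 0.0], [0.0, -0.002, -1.0]]
ft_force: [-0.6, -0.2, -0.6]
opening: 0.998
finger_force: 0.0
```

```bash
python3 -c "
from h import *
snapshot('wrist');s,a,d=look(['vial_yellow']);print(s['ft_force'])
print(project('wrist',[455,-208.5,0],s))"
```

```text
t 16.0667 pos [ 453.796 -208.155   32.2  ] R [ 0.005  1.     1.    -0.005]
spot vial_yellow 0.61 [266.5 226.9] [ 456.217 -210.092]
  reg vial_yellow 0.82 [267.1, 272.7] [np.int64(216), np.int64(313), np.int64(193), np.int64(333)]
[-1.766  1.507 -2.203]
[264.62  224.678]
```

jog_arm(
  steps=[
    {"jaw": 0,"slide": [-0.1,0.15,0],"rot": [0,0,0]},
    {"jaw": 0,"slide": [-0.1,0.15,0],"rot": [0,0,0]},
    {"jaw": 80,"slide": [-0.1,0.15,0],"rot": [0,0,0]},
    {"jaw": 160,"slide": [-0.1,0.15,0],"rot": [0,0,0]},
    {"jaw": 255,"slide": [-0.1,0.15,0],"rot": [0,0,0]},
  ],
)

```text
time: 16.63
position: [456.2, -209.5, 34.3]
ee_rot: [[0.005, 1.0, 0.0], [1.0, -0.005, -0.0], [-0.0, 0.0, -1.0]]
ft_force: [0.2, 0.1, -0.4]
opening: 0.604
finger_force: 0.0
```

jog_arm(
  steps=[
    {"jaw": 255,"slide": [0,0,0],"rot": [0,0,0]},
    {"jaw": 255,"slide": [0,0,0],"rot": [0,0,0]},
    {"jaw": 255,"slide": [0,0,0],"rot": [0,0,0]},
    {"jaw": 255,"slide": [0,0,0],"rot": [0,0,0]},
    {"jaw": 255,"slide": [0,0,0],"rot": [0,0,0]},
  ],
)

```text
time: 17.05
position: [456.2, -209.5, 34.5]
ee_rot: [[0.005, 1.0, 0.0], [1.0, -0.005, 0.0], [0.0, 0.0, -1.0]]
ft_force: [-2.9, 2.2, 11.9]
opening: 0.502
finger_force: 59.3
```

jog_arm(
  steps=[
    {"jaw": 255,"slide": [0,0,-0.8],"rot": [0,0,0]},
    {"jaw": 255,"slide": [0,0,-2.5],"rot": [0,0,0]},
    {"jaw": 255,"slide": [0,0,-5],"rot": [0,0,0]},
    {"jaw": 255,"slide": [0.5,1,-6.5],"rot": [0,0,0]},
    {"jaw": 255,"slide": [2.2,3.5,-7],"rot": [0,0,0]},
  ],
)

```text
time: 17.47
position: [489.7, -190.4, 106.8]
ee_rot: [[0.01, 1.0, 0.002], [1.0, -0.01, -0.001], [-0.001, 0.002, -1.0]]
ft_force: [1.2, -1.4, -1.6]
opening: 0.499
finger_force: 61.1
```

jog_arm(
  steps=[
    {"jaw": 255,"slide": [2,3,0],"rot": [0,0,0]},
    {"jaw": 255,"slide": [4.2,6.2,0],"rot": [0,0,0]},
    {"jaw": 255,"slide": [6.5,9.5,0],"rot": [0,0,0]},
    {"jaw": 255,"slide": [7.8,11.5,0],"rot": [0,0,0]},
    {"jaw": 255,"slide": [8.2,12.2,0],"rot": [0,0,0]},
  ],
)

```text
time: 17.88
position: [616.6, -102.6, 104.0]
ee_rot: [[0.0, 1.0, 0.001], [1.0, -0.0, 0.0], [0.0, 0.001, -1.0]]
ft_force: [0.4, 0.2, -1.8]
opening: 0.5
finger_force: 61.2
```

jog_arm(
  steps=[
    {"jaw": 255,"slide": [0,0,1],"rot": [0,0,0]},
    {"jaw": 255,"slide": [0,0,2.5],"rot": [0,0,0]},
    {"jaw": 255,"slide": [0,0,4],"rot": [0,0,0]},
    {"jaw": 255,"slide": [0,0,4.8],"rot": [0,0,0]},
    {"jaw": 255,"slide": [0,0,5],"rot": [0,0,0]},
  ],
)

```text
time: 18.3
position: [611.6, -107.2, 52.4]
ee_rot: [[0.006, 1.0, -0.003], [1.0, -0.006, -0.0], [-0.0, -0.003, -1.0]]
ft_force: [-0.8, 0.4, 0.2]
opening: 0.503
finger_force: 61.2
```

```bash
python3 -c "
from h import *
snapshot('wrist');snapshot('wrist');s,a,d=look(['mark_1','vial_yellow'],'w9.png');print(s['ft_force'],s['finger_force'])
"
```

```text
t 18.4 pos [ 612.754 -107.134   53.836] R [ 0.006  1.     1.    -0.006]
spot mark_1 0.95 [243.4  88.3] [601.267 -21.866]
spot vial_yellow 0.71 [263.2 222.1] [ 613.243 -115.406]
  reg vial_yellow 0.82 [263.3, 271.3] [np.int64(213), np.int64(308), np.int64(190), np.int64(333)]
[ 0.518 -0.49  -1.818] 61.1863911151886
```

View pics/w9.png

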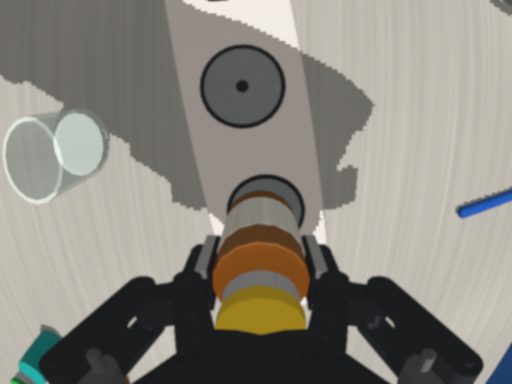

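jog_arm(
  steps=[
    {"jaw": 255,"slide": [0.2,0.1,0.3],"rot": [0,0,0]},
    {"jaw": 255,"slide": [0.2,0.1,0.6],"rot": [0,0,0]},
    {"jaw": 255,"slide": [0.2,0.1,0.8],"rot": [0,0,0]},
    {"jaw": 255,"slide": [0.2,0.1,0.9],"rot": [0,0,0]},
    {"jaw": 255,"slide": [0.2,0.1,0.95],"rot": [0,0,0]},
  ],
)

```text
time: 19.02
position: [614.4, -104.3, 44.2]
ee_rot: [[0.005, 1.0, -0.0], [1.0, -0.005, -0.0], [-0.0, -0.0, -1.0]]
ft_force: [0.0, 0.2, -0.8]
opening: 0.499
finger_force: 61.2
```

jog_arm(
  steps=[
    {"jaw": 255,"slide": [0,0,0.05],"rot": [0,0,0]},
    {"jaw": 255,"slide": [0,0,0.1],"rot": [0,0,0]},
    {"jaw": 255,"slide": [0,0,0.1],"rot": [0,0,0]},
    {"jaw": 255,"slide": [0,0,0.1],"rot": [0,0,0]},
  ],
)

```text
time: 19.35
position: [614.6, -104.4, 43.6]
ee_rot: [[0.005, 1.0, 0.0], [1.0, -0.005, -0.0], [-0.0, 0.0, -1.0]]
ft_force: [1.3, 0.2, -1.2]
opening: 0.5
finger_force: 61.2
```

jog_arm(
  steps=[
    {"jaw": 255,"slide": [0,0,0.05],"rot": [0,0,0]},
    {"jaw": 255,"slide": [0,0,0.1],"rot": [0,0,0]},
    {"jaw": 255,"slide": [0,0,0.1],"rot": [0,0,0]},
    {"jaw": 255,"slide": [0,0,0.1],"rot": [0,0,0]},
  ],
)

```text
time: 19.68
position: [614.6, -104.4, 42.6]
ee_rot: [[0.005, 1.0, 0.0], [1.0, -0.005, -0.0], [-0.0, 0.0, -1.0]]
ft_force: [-0.0, -0.3, -0.1]
opening: 0.499
finger_force: 61.3
```

jog_arm(
  steps=[
    {"jaw": 255,"slide": [0,0,0.05],"rot": [0,0,0]},
    {"jaw": 255,"slide": [0,0,0.05],"rot": [0,0,0]},
    {"jaw": 255,"slide": [0,0,0.05],"rot": [0,0,0]},
  ],
)

```text
time: 19.93
position: [614.6, -104.4, 42.5]
ee_rot: [[0.005, 1.0, 0.0], [1.0, -0.005, 0.0], [0.0, 0.0, -1.0]]
ft_force: [-3.8, 1.4, 8.9]
opening: 0.499
finger_force: 62.3
```

jog_arm(
  steps=[
    {"jaw": 115,"slide": [0,0,0],"rot": [0,0,0]},
    {"jaw": 90,"slide": [0,0,0],"rot": [0,0,0]},
    {"jaw": 40,"slide": [0,0,0],"rot": [0,0,0]},
    {"jaw": 0,"slide": [0,0,0],"rot": [0,0,0]},
    {"jaw": 0,"slide": [0,0,0],"rot": [0,0,0]},
  ],
)

```text
time: 20.35
position: [614.5, -104.4, 41.9]
ee_rot: [[0.005, 1.0, -0.0], [1.0, -0.005, -0.0], [-0.0, -0.0, -1.0]]
ft_force: [0.0, 0.1, -0.4]
opening: 0.997
finger_force: 0.0
```

jog_arm(
  steps=[
    {"jaw": 0,"slide": [0,0,-0.5],"rot": [0,0,0]},
    {"jaw": 0,"slide": [0,0,-3],"rot": [0,0,0]},
    {"jaw": 0,"slide": [0,0,-7],"rot": [0,0,0]},
    {"jaw": 0,"slide": [0,0,-11],"rot": [0,0,0]},
    {"jaw": 0,"slide": [0,0,-15],"rot": [0,0,0]},
  ],
)

```text
time: 20.77
position: [614.0, -104.7, 193.9]
ee_rot: [[0.006, 1.0, -0.001], [1.0, -0.006, -0.0], [-0.0, -0.001, -1.0]]
ft_force: [0.5, 0.6, 0.6]
opening: 1.005
finger_force: 0.0
```

jog_arm(
  steps=[
    {"jaw": 0,"slide": [-2.5,-2,0],"rot": [0,0,0]},
    {"jaw": 0,"slide": [-5,-4,0],"rot": [0,0,0]},
    {"jaw": 0,"slide": [-8,-6.5,0],"rot": [0,0,0]},
    {"jaw": 0,"slide": [-11,-9,0],"rot": [0,0,0]},
    {"jaw": 0,"slide": [-14,-11.5,0],"rot": [0,0,0]},
  ],
)

```text
time: 21.18
position: [497.5, -244.8, 192.5]
ee_rot: [[0.005, 1.0, 0.0], [1.0, -0.005, 0.0], [0.0, 0.0, -1.0]]
ft_force: [0.2, -0.7, -0.1]
opening: 0.996
finger_force: 0.0
```

jog_arm(
  steps=[
    {"jaw": 0,"slide": [-2.5,-2,0],"rot": [0,0,0]},
    {"jaw": 0,"slide": [-5,-4,0],"rot": [0,0,0]},
    {"jaw": 0,"slide": [-7,-6,0],"rot": [0,0,0]},
    {"jaw": 0,"slide": [-8,-6.5,0],"rot": [0,0,0]},
    {"jaw": 0,"slide": [-8.1,-6.6,0],"rot": [0,0,0]},
  ],
)

```text
time: 21.6
position: [430.8, -326.7, 192.7]
ee_rot: [[0.009, 1.0, 0.001], [1.0, -0.009, -0.001], [-0.001, 0.001, -1.0]]
ft_force: [-0.6, 0.2, -0.7]
opening: 1.003
finger_force: 0.0
```

```bash
python3 -c "
from h import *
snapshot('wrist');snapshot('wrist');s,a,d=look(['vial_green','vial_yellow'],'w10.png')"
```

```text
t 21.7 pos [ 432.669 -324.384  192.246] R [ 0.006  1.     1.    -0.006]
spot vial_green 0.96 [260.2 168.1] [ 431.117 -326.567]
spot vial_green 0.93 [344.5 146.6] [ 529.728 -300.535]
spot vial_green 0.9 [196.8 129.3] [ 359.071 -279.937]
spot vial_green 0.81 [252.7 240.2] [ 421.03  -419.951]
spot vial_green 0.74 [315.1 207.1] [ 497.874 -375.615]
  reg vial_green 0.98 [261.4, 181.7] [np.int64(245), np.int64(282), np.int64(154), np.int64(206)]
  reg vial_green 0.84 [325.4, 222.9] [np.int64(307), np.int64(350), np.int64(193), np.int64(249)]
  reg vial_green 0.72 [251.9, 256.6] [np.int64(233), np.int64(266), np.int64(227), np.int64(287)]
  reg vial_green 0.68 [353.7, 156.0] [np.int64(330), np.int64(383), np.int64(133), np.int64(179)]
  reg vial_green 0.61 [187.6, 136.5] [np.int64(165), np.int64(213), np.int64(114), np.int64(154)]
  reg vial_yellow 0.48 [419.7, 4.0] [np.int64(403), np.int64(435), np.int64(0), np.int64(7)]
```

View pics/w10.png

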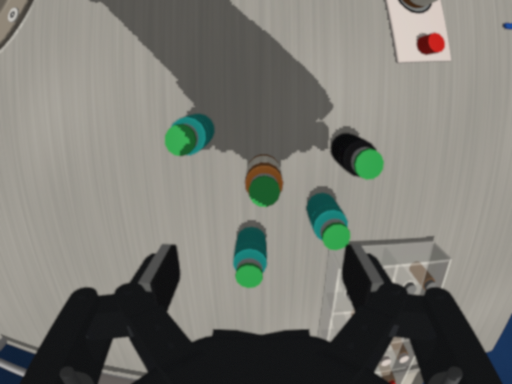

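jog_arm(
  steps=[
    {"jaw": 0,"slide": [-0.15,0,1],"rot": [0,0,0]},
    {"jaw": 0,"slide": [-0.15,0,3],"rot": [0,0,0]},
    {"jaw": 0,"slide": [-0.15,0,5],"rot": [0,0,0]},
    {"jaw": 0,"slide": [-0.15,0,6],"rot": [0,0,0]},
    {"jaw": 0,"slide": [-0.15,0,6.2],"rot": [0,0,0]},
  ],
)

```text
time: 22.37
position: [431.5, -325.2, 127.9]
ee_rot: [[0.005, 1.0, -0.003], [1.0, -0.005, 0.001], [0.001, -0.003, -1.0]]
ft_force: [-0.2, -0.3, -1.0]
opening: 1.001
finger_force: 0.0
```

```bash
python3 -c "
from h import *
snapshot('wrist');snapshot('wrist');s,a,d=look(['vial_green'])
p=regions_of('vial_green','wrist')[0]['region'];print([ (v,np.nonzero(p[v])[0][[0,-1]]) for v in range(160,345,10) if p[v].any()])
for X in([433,-326,84],[433,-326,0]):print(project('wrist',X,s))"
```

```text
t 22.4667 pos [ 432.228 -325.976  129.738] R [ 0.005  1.     1.    -0.005]
spot vial_green 0.94 [330.8 230.2] [ 503.141 -378.576]
spot vial_green 0.82 [182.4 136.3] [ 357.666 -281.064]
spot vial_green 0.75 [364.3 157.1] [ 531.71  -301.438]
spot vial_green 0.66 [251.2 263.4] [ 420.315 -417.082]
spot vial_green 0.62 [263.1 183.8] [ 433.252 -328.293]
  reg vial_green 0.93 [248.1, 286.5] [np.int64(227), np.int64(268), np.int64(250), np.int64(328)]
  reg vial_green 0.86 [169.2, 143.0] [np.int64(138), np.int64(204), np.int64(115), np.int64(171)]
  reg vial_green 0.85 [263.4, 198.1] [np.int64(241), np.int64(289), np.int64(165), np.int64(236)]
  reg vial_green 0.71 [380.5, 169.6] [np.int64(345), np.int64(416), np.int64(140), np.int64(200)]
  reg vial_green 0.64 [332.1, 239.1] [np.int64(314), np.int64(367), np.int64(210), np.int64(279)]
[(250, array([247, 252])), (260, array([234, 265])), (270, array([232, 267])), (280, array([230, 268])), (290, array([229, 268])), (300, array([228, 268])), (310, array([231, 263])), (320, array([232, 263]))]
[263.68  216.012]
[262.829 181.5  ]
```

jog_arm(
  steps=[
    {"jaw": 0,"slide": [-0.1,0.1,2],"rot": [0,0,0]},
    {"jaw": 0,"slide": [-0.1,0.1,5],"rot": [0,0,0]},
    {"jaw": 0,"slide": [-0.1,0.1,7.5],"rot": [0,0,0]},
    {"jaw": 0,"slide": [-0.1,0.1,9.5],"rot": [0,0,0]},
    {"jaw": 0,"slide": [-0.1,0.1,10.3],"rot": [0,0,0]},
  ],
)

```text
time: 23.08
position: [432.8, -326.4, 25.3]
ee_rot: [[0.005, 1.0, -0.002], [1.0, -0.005, 0.001], [0.001, -0.002, -1.0]]
ft_force: [-0.1, 0.3, -0.5]
opening: 1.002
finger_force: 0.0
```

jog_arm(
  steps=[
    {"jaw": 0,"slide": [0,0,0],"rot": [0,0,0]},
    {"jaw": 0,"slide": [0,0,0],"rot": [0,0,0]},
    {"jaw": 80,"slide": [0,0,0],"rot": [0,0,0]},
    {"jaw": 160,"slide": [0,0,0],"rot": [0,0,0]},
    {"jaw": 255,"slide": [0,0,0],"rot": [0,0,0]},
  ],
)

```text
time: 23.5
position: [434.1, -327.2, 28.1]
ee_rot: [[0.005, 1.0, 0.002], [1.0, -0.005, -0.001], [-0.001, 0.002, -1.0]]
ft_force: [0.6, -0.5, -0.1]
opening: 0.604
finger_force: 0.0
```

jog_arm(
  steps=[
    {"jaw": 255,"slide": [0,0,0],"rot": [0,0,0]},
    {"jaw": 255,"slide": [0,0,0],"rot": [0,0,0]},
    {"jaw": 255,"slide": [0,0,0],"rot": [0,0,0]},
    {"jaw": 255,"slide": [0,0,0],"rot": [0,0,0]},
    {"jaw": 255,"slide": [0,0,0],"rot": [0,0,0]},
  ],
)

```text
time: 23.92
position: [433.9, -327.1, 27.9]
ee_rot: [[0.005, 1.0, 0.001], [1.0, -0.005, -0.0], [-0.0, 0.001, -1.0]]
ft_force: [-1.9, 2.8, 14.3]
opening: 0.43
finger_force: 58.4
```

```bash
python3 -c "
from h import *
s,a,d=look(['vial_green','beaker']);print(s['opening'],s['finger_force'],s['ft_force'])"
```

```text
t 23.9167 pos [ 433.902 -327.103   27.909] R [ 0.005  1.     1.    -0.005]
spot vial_green 0.88 [261.5 226.4] [ 433.196 -326.68 ]
spot vial_green 0.69 [142.2 155.1] [ 360.188 -279.565]
spot vial_green 0.63 [355.5 287. ] [ 501.845 -377.604]
spot vial_green 0.58 [405.3 188. ] [ 527.393 -301.697]
  reg vial_green 0.91 [99.5, 179.0] [np.int64(38), np.int64(170), np.int64(126), np.int64(237)]
  reg vial_green 0.75 [446.5, 215.8] [np.int64(384), np.int64(511), np.int64(161), np.int64(276)]
  reg vial_green 0.62 [257.8, 269.8] [np.int64(221), np.int64(301), np.int64(202), np.int64(333)]
  reg vial_green 0.56 [354.4, 338.1] [np.int64(342), np.int64(393), np.int64(262), np.int64(383)]
0.4297157695802174 58.43680679798126 [-1.917  2.782 14.29 ]
```

jog_arm(
  steps=[
    {"jaw": 255,"slide": [0,0,-0.8],"rot": [0,0,0]},
    {"jaw": 255,"slide": [0,0,-3],"rot": [0,0,0]},
    {"jaw": 255,"slide": [0,0,-6],"rot": [0,0,0]},
    {"jaw": 255,"slide": [0,0,-9],"rot": [0,0,0]},
    {"jaw": 255,"slide": [0,0,-12.5],"rot": [0,0,0]},
  ],
)

```text
time: 24.58
position: [432.5, -326.7, 153.0]
ee_rot: [[0.006, 1.0, -0.002], [1.0, -0.006, 0.0], [0.0, -0.002, -1.0]]
ft_force: [0.7, 0.6, -1.3]
opening: 0.425
finger_force: 60.3
```

jog_arm(
  steps=[
    {"jaw": 255,"slide": [2,1.1,0],"rot": [0,0,0]},
    {"jaw": 255,"slide": [5,2.7,0],"rot": [0,0,0]},
    {"jaw": 255,"slide": [8.3,4.5,0],"rot": [0,0,0]},
    {"jaw": 255,"slide": [11.6,6.3,0],"rot": [0,0,0]},
    {"jaw": 255,"slide": [15,8.1,0],"rot": [0,0,0]},
  ],
)

```text
time: 25.0
position: [515.6, -175.9, 152.7]
ee_rot: [[0.006, 1.0, 0.001], [1.0, -0.006, 0.0], [0.0, 0.001, -1.0]]
ft_force: [1.4, -0.1, -1.6]
opening: 0.424
finger_force: 60.5
```

jog_arm(
  steps=[
    {"jaw": 255,"slide": [3.3,1.8,0],"rot": [0,0,0]},
    {"jaw": 255,"slide": [6.6,3.6,0],"rot": [0,0,0]},
    {"jaw": 255,"slide": [10,5.4,0],"rot": [0,0,0]},
    {"jaw": 255,"slide": [13,7,0],"rot": [0,0,0]},
    {"jaw": 255,"slide": [15,8.2,0],"rot": [0,0,0]},
  ],
)

```text
time: 25.42
position: [599.0, -23.9, 152.4]
ee_rot: [[0.002, 1.0, 0.0], [1.0, -0.002, 0.001], [0.001, 0.0, -1.0]]
ft_force: [-0.1, -0.3, -0.5]
opening: 0.425
finger_force: 60.5
```

jog_arm(
  steps=[
    {"jaw": 255,"slide": [0.5,0.2,0],"rot": [0,0,0]},
    {"jaw": 255,"slide": [0.6,0.3,0],"rot": [0,0,0]},
    {"jaw": 255,"slide": [0.6,0.3,0],"rot": [0,0,0]},
  ],
)

```text
time: 25.67
position: [600.7, -22.2, 152.2]
ee_rot: [[0.005, 1.0, -0.0], [1.0, -0.005, -0.0], [-0.0, -0.0, -1.0]]
ft_force: [-0.1, -0.5, -1.1]
opening: 0.428
finger_force: 60.5
```

```bash
python3 -c "
from h import *
snapshot('wrist');s,a,d=look(['mark_1','beaker'],'w11.png');print(s['opening'],s['finger_force'],s['ft_force'])"
```

```text
t 25.7167 pos [600.443 -22.921 152.23 ] R [ 0.006  1.     1.    -0.006]
spot mark_1 0.83 [260.1 177.1] [598.721 -22.679]
spot mark_1 0.81 [228.1   5.5] [569.415 148.429]
spot beaker 0.79 [150.8 199.4] [477.836 -48.944]
  reg beaker 0.95 [139.8, 213.4] [np.int64(104), np.int64(171), np.int64(181), np.int64(249)]
0.4275352530317354 60.484843254089355 [ 0.197 -0.397 -1.288]
```

View pics/w11.png

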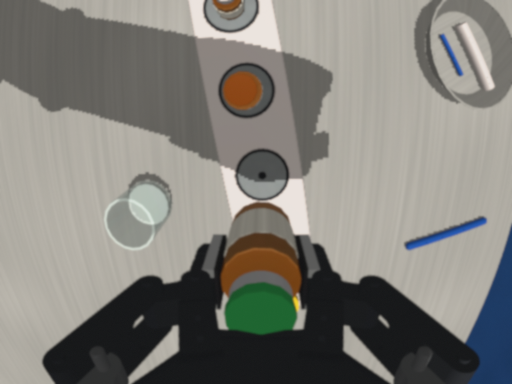

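jog_arm(
  steps=[
    {"jaw": 255,"slide": [0.15,0,2],"rot": [0,0,0]},
    {"jaw": 255,"slide": [0.15,0,4.5],"rot": [0,0,0]},
    {"jaw": 255,"slide": [0.15,0,7],"rot": [0,0,0]},
    {"jaw": 255,"slide": [0.15,0,9],"rot": [0,0,0]},
    {"jaw": 255,"slide": [0.15,0,10],"rot": [0,0,0]},
  ],
)

```text
time: 26.33
position: [599.6, -20.9, 49.8]
ee_rot: [[0.006, 1.0, -0.003], [1.0, -0.006, -0.0], [-0.0, -0.003, -1.0]]
ft_force: [0.2, 1.3, -1.4]
opening: 0.428
finger_force: 60.4
```

jog_arm(
  steps=[
    {"jaw": 255,"slide": [0,0,0.4],"rot": [0,0,0]},
    {"jaw": 255,"slide": [0,0,0.7],"rot": [0,0,0]},
    {"jaw": 255,"slide": [0,0,0.9],"rot": [0,0,0]},
    {"jaw": 255,"slide": [0,0,1],"rot": [0,0,0]},
    {"jaw": 255,"slide": [0,0,1],"rot": [0,0,0]},
  ],
)

```text
time: 26.75
position: [601.4, -20.3, 42.7]
ee_rot: [[0.005, 1.0, 0.001], [1.0, -0.005, 0.0], [0.0, 0.001, -1.0]]
ft_force: [0.4, 0.5, -1.4]
opening: 0.431
finger_force: 60.4
```

jog_arm(
  steps=[
    {"jaw": 255,"slide": [0,0,0],"rot": [0,0,0]},
    {"jaw": 255,"slide": [0,0,0],"rot": [0,0,0]},
  ],
)

```text
time: 26.92
position: [601.3, -20.2, 42.5]
ee_rot: [[0.005, 1.0, 0.001], [1.0, -0.005, 0.0], [0.0, 0.001, -1.0]]
ft_force: [-0.0, 0.4, -1.1]
opening: 0.43
finger_force: 60.4
```

jog_arm(
  steps=[
    {"jaw": 255,"slide": [0,-0.05,0.2],"rot": [0,0,0]},
    {"jaw": 255,"slide": [0,-0.05,0.4],"rot": [0,0,0]},
    {"jaw": 255,"slide": [0,-0.05,0.55],"rot": [0,0,0]},
    {"jaw": 255,"slide": [0,-0.05,0.6],"rot": [0,0,0]},
    {"jaw": 255,"slide": [0,-0.05,0.62],"rot": [0,0,0]},
  ],
)

```text
time: 27.33
position: [600.4, -20.3, 36.0]
ee_rot: [[0.005, 1.0, -0.0], [1.0, -0.005, 0.0], [0.0, -0.0, -1.0]]
ft_force: [-3.5, 0.5, 10.7]
opening: 0.425
finger_force: 61.6
```

jog_arm(
  steps=[
    {"jaw": 255,"slide": [0,0,0.02],"rot": [0,0,0]},
    {"jaw": 255,"slide": [0,0,0.05],"rot": [0,0,0]},
    {"jaw": 255,"slide": [0,0,0.05],"rot": [0,0,0]},
  ],
)

```text
time: 27.58
position: [600.4, -20.2, 35.9]
ee_rot: [[0.005, 1.0, -0.0], [1.0, -0.005, 0.001], [0.001, -0.0, -1.0]]
ft_force: [-6.1, 0.9, 14.5]
opening: 0.43
finger_force: 62.4
```

Contact; release and rise, then check.

jog_arm(
  steps=[
    {"jaw": 130,"slide": [0,0,0],"rot": [0,0,0]},
    {"jaw": 100,"slide": [0,0,0],"rot": [0,0,0]},
    {"jaw": 40,"slide": [0,0,0],"rot": [0,0,0]},
    {"jaw": 0,"slide": [0,0,0],"rot": [0,0,0]},
    {"jaw": 0,"slide": [0,0,0],"rot": [0,0,0]},
  ],
)

```text
time: 28.0
position: [600.4, -20.4, 35.2]
ee_rot: [[0.005, 1.0, -0.0], [1.0, -0.005, -0.0], [-0.0, -0.0, -1.0]]
ft_force: [0.2, -0.5, 0.3]
opening: 0.993
finger_force: 0.0
```

jog_arm(
  steps=[
    {"jaw": 0,"slide": [0,0,-0.5],"rot": [0,0,0]},
    {"jaw": 0,"slide": [0,0,-3],"rot": [0,0,0]},
    {"jaw": 0,"slide": [0,0,-7],"rot": [0,0,0]},
    {"jaw": 0,"slide": [0,0,-11],"rot": [0,0,0]},
    {"jaw": 0,"slide": [0,0,-15],"rot": [0,0,0]},
  ],
)

```text
time: 28.42
position: [600.0, -20.7, 187.2]
ee_rot: [[0.006, 1.0, -0.001], [1.0, -0.006, -0.001], [-0.001, -0.001, -1.0]]
ft_force: [1.9, 0.3, 0.5]
opening: 0.995
finger_force: 0.0
```

jog_arm(
  steps=[
    {"jaw": 0,"slide": [0,-3,-2],"rot": [0,0,0]},
    {"jaw": 0,"slide": [0,-7,-3],"rot": [0,0,0]},
    {"jaw": 0,"slide": [0,-10,-4],"rot": [0,0,0]},
    {"jaw": 0,"slide": [0,-12,-5],"rot": [0,0,0]},
    {"jaw": 0,"slide": [0,-12.5,-5],"rot": [0,0,0]},
  ],
)

```text
time: 28.83
position: [473.3, -20.0, 237.0]
ee_rot: [[0.006, 1.0, 0.001], [1.0, -0.006, 0.003], [0.003, 0.001, -1.0]]
ft_force: [1.9, -0.8, -0.8]
opening: 0.999
finger_force: 0.0
```

```bash
python3 -c "
from h import *
snapshot('wrist');snapshot('wrist');print(get_state()['position'],get_state()['time'])
a,_=snapshot('top');cv2.imwrite('pics/end.png',cv2.resize(a[90:260,130:440],None,fx=2.4,fy=2.4))
M=dict(white=(572.3,147),orange=(586.2,63),green=(600.3,-20.8),yellow=(614.4,-104.8))
for n,m in M.items():
    X=[*m,H['vial_'+n]];print(n,project('top',X),np.array(project('top',X)-[130,90])*2.4)
print(spot_point('beaker','top')[0])"
```

```text
[475.158 -19.31  236.056] 28.9333
white [176.523 160.927] [111.656 170.224]
orange [210.937 153.34 ] [194.25  152.016]
green [246.29  145.444] [279.097 133.065]
yellow [282.8   137.307] [366.72  113.537]
{'uv': [177.8, 162.0], 'p': 0.45}
```

View pics/end.png

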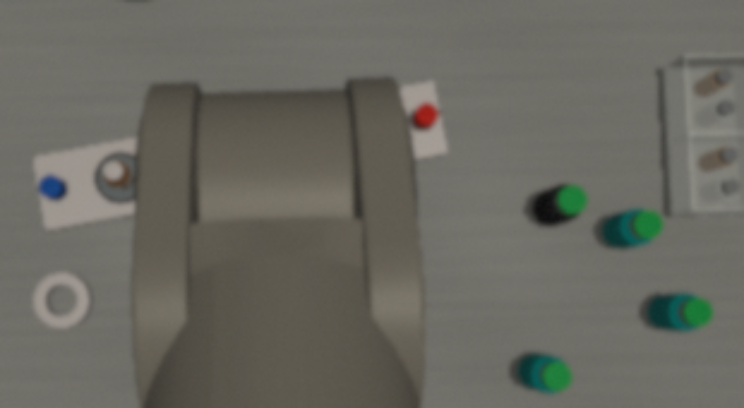

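jog_arm(
  steps=[
    {"jaw": 0,"slide": [4,0,0],"rot": [0,0,0]},
    {"jaw": 0,"slide": [8,0,0],"rot": [0,0,0]},
    {"jaw": 0,"slide": [12,0,0],"rot": [0,0,0]},
    {"jaw": 0,"slide": [16,0,0],"rot": [0,0,0]},
    {"jaw": 0,"slide": [20,0,0],"rot": [0,0,0]},
  ],
)

```text
time: 29.45
position: [477.0, 182.4, 234.6]
ee_rot: [[0.006, 1.0, -0.001], [1.0, -0.006, -0.001], [-0.001, -0.001, -1.0]]
ft_force: [1.0, 0.0, 0.3]
opening: 1.003
finger_force: 0.0
```

jog_arm(
  steps=[
    {"jaw": 0,"slide": [4,0,0],"rot": [0,0,0]},
    {"jaw": 0,"slide": [8,0,0],"rot": [0,0,0]},
    {"jaw": 0,"slide": [12,0,0],"rot": [0,0,0]},
    {"jaw": 0,"slide": [15,0,0],"rot": [0,0,0]},
    {"jaw": 0,"slide": [16,0,0],"rot": [0,0,0]},
  ],
)

```text
time: 29.87
position: [476.8, 345.9, 233.5]
ee_rot: [[0.0, 1.0, -0.001], [1.0, -0.0, -0.001], [-0.001, -0.001, -1.0]]
ft_force: [-0.8, 0.5, -0.5]
opening: 0.999
finger_force: 0.0
```

```bash
python3 -c "
from h import *
for i in range(4): a,_=snapshot('top')
print(get_state()['position'],get_state()['finger_force'])
M=dict(white=(572.3,147),orange=(586.2,63),green=(600.3,-20.8),yellow=(614.4,-104.8))
hsv=cv2.cvtColor(a,cv2.COLOR_BGR2HSV)
R=dict(white=((0,0,150),(180,60,255)),orange=((3,150,90),(15,255,255)),green=((45,120,60),(80,255,255)),yellow=((20,150,90),(32,255,255)))
for n,m in M.items():
    u=project('top',[*m,H['vial_'+n]]);r=14 if n!='white' else 5
    k=cv2.inRange(hsv,*R[n]);g=np.zeros_like(k);x,y=u.astype(int);g[y-r:y+r,x-r:x+r]=k[y-r:y+r,x-r:x+r]
    v,w=np.nonzero(g);c=(w.mean(),v.mean()) if len(v) else None
    print(n,u,c,len(v),ray('top',c,H['vial_'+n])[:2]-m if c else '')
for cam in('top','scene'):
    if cam=='scene': snapshot(cam)
    for n in['beaker','vial_white','vial_orange','vial_green','vial_yellow']:
        for q in spot_point(n,cam)[:5]:
            X=ray(cam,q['uv'],0 if n=='beaker' else 8)[:2]
            print(cam,n,round(q['p'],2),X)
"
```

```text
[477.889 339.496 234.242] 0.0
white [176.523 160.927] (np.float64(176.64705882352942), np.float64(160.1764705882353)) 17 [ 1.804 -0.31 ]
orange [210.937 153.34 ] (np.float64(211.55445544554456), np.float64(153.9108910891089)) 101 [-1.39  -1.433]
green [246.29  145.444] (np.float64(246.5754716981132), np.float64(145.93396226415095)) 106 [-1.165 -0.638]
yellow [282.8   137.307] (np.float64(282.1864406779661), np.float64(138.11864406779662)) 177 [-1.853  1.458]
top beaker 0.63 [474.465 -47.985]
top beaker 0.2 [577.338 158.96 ]
top vial_white 0.46 [576.352 143.755]
top vial_orange 0.68 [576.531 140.254]
top vial_orange 0.65 [580.16   59.876]
top vial_green 0.88 [ 539.689 -300.234]
top vial_green 0.84 [ 365.039 -276.883]
top vial_green 0.71 [ 408.495 -419.253]
top vial_green 0.62 [ 499.752 -374.317]
top vial_green 0.49 [601.917 -16.078]
top vial_yellow 0.84 [ 617.744 -101.108]
scene beaker 0.72 [473.396 -49.698]
scene vial_white 0.53 [558.836 139.251]
scene vial_orange 0.71 [581.59   65.778]
scene vial_green 0.92 [601.294 -18.375]
scene vial_green 0.79 [ 358.162 -273.388]
scene vial_green 0.68 [ 432.668 -410.229]
scene vial_green 0.65 [ 522.203 -300.953]
scene vial_green 0.59 [ 511.382 -381.887]
scene vial_yellow 0.66 [603.74   -6.005]
scene vial_yellow 0.39 [586.254  62.045]
```

All caps lie within 2.5 mm of their marks, upright; the beaker is unmoved.

```bash
python3 -c "
from cell import *
print(close_job())"
```

```text
the job is handed in; nothing more can be done
None
```

I placed all four vials on the rail from the red post to the blue post in the order yellow, green, orange, white, and handed the job in; the final overhead picture showed each cap within 2.5 mm of its mark, with the beaker still in place, but no pass/fail verdict came back.

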